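# Parking-brake lever: five clicks up and hold

### The job

Bench-check the parking-brake lever: take it by its black grip and pull it up exactly five clicks of its ratchet from fully down, no further, because it cannot be let back without the button. Then keep holding it there, raised a touch beyond the fifth notch but short of a sixth click, so that your grip carries its load and the pawl is free for a colleague to look over. The job finishes with you still holding the lever; leave the other parts lying on the bench where they are.

Things in the scene. Friction and masses are not known exactly. Their poses are not given: they have to be found in the camera images.
- brake_base: fixed foot of the lever: a 300 x 130 x 16 mm plywood board screwed to the bench, with a grey steel bracket and a dark toothed sector. Origin on the bench, straight below the lever's pivot pin. Its -x axis points level along the lever towards the grip, +x along the threaded pull rod with its cross yoke, z up; the pivot pin lies along y
- pivot (a point): the middle of the lever's pivot pin, 80 mm above the bench
- brake_lever: the lever: bright steel cheeks and tube, black rubber grip with a small grey button; 0.44 to 0.69 kg. Origin on the pivot pin; fully down its axes are those of brake_base; it turns about y. Pull needed at the grip, square to its radius: about 7 to 10 N; over the last 2 degrees of each notch it eases by some 3 N (pawl on the tooth's crest), at the click by 3 N more, and is back within a degree
- grip_center (a point): centre of the black grip, on its axis: 32 mm thick, 136 mm long. Fully down it lies 235 mm from the pivot towards -x of brake_base and 52 mm above the pivot (132 mm above the bench), its axis rising 5 degrees to the free end; it moves on a circle of 241 mm about the pivot. The button stands 12 mm out of the free end. Nothing within 90 mm on either side
- lever_angle (a joint): how far the lever is up from fully down, rad: 0 down (on a stop, sprung), growing as the grip rises, 0.87 at most. Notches every 6 degrees (0.1047 rad, 25 mm at the grip). Let go after click n, the lever hangs on the pawl at 0.083 + 0.1047 (n - 1): 0.502 after the fifth; each click comes at that angle or up to 0.005 beyond, so the sixth at 0.606. The pawl keeps it from falling back
- oil_filter: white spin-on oil filter, 76 mm across, 90 mm tall, standing loose beyond the grip's free end; origin under its centre
- idler_pulley: dark steel belt pulley, 76 mm across, 27 mm high, lying loose on the bench; origin under its centre
- spark_plug: spark plug 92 mm long, 21 mm high, lying loose on the bench beside the board; origin under its hexagon
- pry_bar: pry bar 450 mm long with a black handle 32 mm thick, lying loose on the bench along the lever's other side; origin under its middle

How it is judged:
On the way, in this order (a step that is already met when the one before it is completed fails the run):
1. the lever has been pulled past its first click by the fingers (value of joint lever_angle above 0.08 rad and contact force between the fingers and brake_lever above 1 N), for 0.02 s.
2. five clicks are taken and the lever is held up off the pawl by the fingers (value of joint lever_angle between 0.512 and 0.602 rad and contact force between the fingers and brake_lever above 3 N), for 0.2 s.
At the end, for the whole second after the job is handed in: The lever is five clicks up and held: its angle lies above 0.512 rad (off the fifth notch, where it would hang on the pawl at 0.502) and below 0.602 rad (just short of the sixth click), and the fingers press on it with more than 3 N, through the last second (all of step 2); the arm keeps its last pose, push and grip.
It fails at once if a sixth click was taken (value of joint lever_angle above 0.612 rad).
It fails at once if the oil filter was disturbed (more than 30 mm) (distance of oil_filter from where it was at the start of the episode above 0.03 m).
It fails at once if the idler pulley was disturbed (more than 30 mm) (distance of idler_pulley from where it was at the start of the episode above 0.03 m).
It fails at once if the spark plug was disturbed (more than 30 mm) (distance of spark_plug from where it was at the start of the episode above 0.03 m).
It fails at once if the pry bar was disturbed (more than 30 mm) (distance of pry_bar from where it was at the start of the episode above 0.03 m).
It also fails if it takes over 70 s, if anything falls off the work surface, if the arm or the gripper's body presses on something with over 40 N, if the wrist force passes 120 N, or if a joint passes its speed limit or range.

### The arm

A 6-joint arm with a two-finger parallel gripper is mounted at the origin on the work surface. World frame = base frame: x ahead of the robot, y to its left, z up, the work surface at z = 0. Lengths are in m, angles in rad, forces in N, time in s.
With the tool pointing down it reaches from about 0.275 to 0.725 m from the base axis. Payload 15.9 kg.
Tool frame: the origin (TCP) lies on the centre line of the jaws, within the pads' length; the fingertips stand manip.tcp_to_tips ahead of it and the grasp point (between the pads) is the TCP (manip.tcp_to_tips is the distance from the TCP to the fingertips, in m); z points along the fingers, x is the direction in which the jaws open and shut, and the axes are right-handed (so a half turn about z gives the same grasp; the last joint's range is limited). The gripper opens to 85 mm and grips with 20 to 120 N. Pads are 22 mm wide; open, the fingers measure 114 mm over their backs; the gripper's body (76 mm by 85 mm) begins 54 mm behind the grasp point. The pads swing forward as they close: fully open they stand 13 mm farther back than shut.
Start: joints at [1.12, 0.213, -0.034, 1.323, 0, 1.571], TCP at [0.218, 0.45, 0.224] pointing down, gripper open.
Joint ranges: [-2.98, 2.98], [-0.74, 1.72], [-1.14, 1.35], [-2.1, 2.04], [-1.57, 1.44], [-3.14, 3.14]. Speed limits (rad/s): [1.89, 1.89, 2.39, 2.57, 3.14, 3.14].

### API

Orientations are given as a rotation vector (axis times angle).
In Python, from plant import get_state, camera, camera_info, manip gives the robot as it stands.
- The arm moves only by the tool send_rows, never from a script. Its arguments are lists of equal length, an entry for each row: "offset": the shift along the tool's x, y, z in units of 25 mm (1.0 is 25 mm), a list of three; "turn": the turn, a rotation vector about the tool's x, y, z in units of 5 degrees (1.0 is 5 degrees), a list of three. A call has 1 to 10 rows; each row is the pose to reach, as a shift and turn from the pose measured when the call began, along the tool's axes at that moment; what a row does not reach only later rows make up. A row lasts 1/12 s, in which the tool goes at most 41.7 mm and 7.16 degrees, less where a joint would pass 70% of its speed; a pose out of reach is approached as far as the arm can. A call with a gripper value outside its range is refused whole. "grip" is the opening in per cent of the stroke, from 0 (shut) to 100 (fully open), set as the call begins (left out, the last holds). The fingers move at their own pace and stop on an object; "newtons" is the grip in N (left out, the last holds). Time passes only in rows, so rows that repeat a pose let the fingers close. It gives the time, the measured TCP pose, the force and the opening at its end, in the units of the state.
- get_state(): the state, without advancing time (a new reading comes with each control period).
- camera(name): name is "side" or "top" or "wrist"; returns the picture (384x512x3 uint8, red, green, blue); there is no depth.
- camera_info(name): a dict with "fx", "fy", "cx", "cy" (pixels), "world_from_camera" (4x4, takes a point from camera to world coordinates); the wrist camera has in their place "tool_from_camera" (4x4, takes a point from camera to tool coordinates, whose origin is the TCP and whose axes are the tool frame's). Camera axes: x right, y down, z forward; pixel columns grow to the right and rows downward; lengths in m; the calibration is good to about 2 mm. The wrist camera is an equidistant fisheye: a pixel r from the principal point sees the ray r / f radians off the axis. A picture is of the moment at which its call begins: read the wrist's pose just before it. camera_info takes no time and is no camera call.
- manip.finish_job(): hands the job in, once; it reports no verdict.
The state is a dict: "time_s": time; "joints": joint angles; "joint_vel": joint speeds; "joint_efforts": joint torques, N m; "tool_pos": TCP position; "eef_rot": TCP orientation; "force": force on the tool from outside, world axes, zero at the start; "torque": the same for the moment, N m; "finger_gap": opening from 0.0 (shut) to 1.0 (fully open).
Only numpy, scipy, OpenCV 4.12 (cv2) and the standard library are available. Lean on these libraries where they do the work, as an engineer would, in place of code of your own. Each camera call takes 0.05 s, during which the arm holds its last target. There are 200 camera calls.

## Working session

There is one attempt and no reset: what is moved stays moved. The work goes in short steps, Python scripts to look and compute and a tool call to move; the robot and the scene stay as the last step left them, time stands still between calls to the robot, and variables do not carry over. Pictures are saved under pics/ and viewed, about 8 in all and at most 12, crops included, and the job is handed in when it is done.

Besides the shell and the picture viewer there is one more tool, called after "Call:" as name(argument=value, ...) on one line, values as JSON. send_rows: Moves the arm, as the interface text tells. Its arguments: {"type":"object","properties":{"offset":{"type":"array"},"turn":{"type":"array"},"grip":{"type":"number"},"newtons":{"type":"number"}},"required":["offset","turn"]}

```bash
mkdir -p pics
python3 - <<'E'
from plant import *
import cv2,numpy as np
s=get_state();print(s, manip.tcp_to_tips)
for n in("side","top"):
    i=camera_info(n);print(n,i);cv2.imwrite(f"pics/{n}0.png",camera(n)[:,:,::-1])
print(camera_info("wrist"))
E
```

```text
{'time_s': 0.0, 'joints': array([ 1.12000161e+00,  2.13353401e-01, -3.50465046e-02,  1.32348644e+00,
       -8.79704759e-07,  1.57076658e+00]), 'joint_vel': array([-0.00136467, -0.00014652,  0.00021924,  0.00083676,  0.00038279,
        0.00258054]), 'joint_efforts': array([ 1.70738756e-03, -6.86150837e+01,  4.87123954e+01,  1.75221468e-02,
        4.01237401e-05,  3.74953640e-05]), 'tool_pos': array([0.21769387, 0.44974699, 0.22352253]), 'eef_rot': array([ 2.66121281e+00,  1.66850425e+00, -1.44968019e-03]), 'force': array([0.02127062, 0.45327579, 0.13227238]), 'torque': array([ 0.06513675,  0.01968425, -0.0478031 ]), 'finger_gap': 1.0011960934784092} 0.019
side {'fx': 355.5269437411342, 'fy': 355.5269437411342, 'cx': 248.84986605781137, 'cy': 191.46578846996957, 'world_from_camera': array([[-0.97933321, -0.15354149,  0.13164906,  0.46462449],
       [-0.20224581,  0.73777456, -0.6440383 ,  0.44277737],
       [ 0.00175927, -0.65735357, -0.75358025,  0.65902531],
       [ 0.        ,  0.        ,  0.        ,  1.        ]])}
top {'fx': 364.6104185923863, 'fy': 364.6104185923863, 'cx': 256.0576767555925, 'cy': 187.9214670552667, 'world_from_camera': array([[-0.07853296, -0.97542256,  0.20587232,  0.40610321],
       [-0.99691079,  0.07708958, -0.01503571, -0.02938286],
       [-0.00120444, -0.20641713, -0.97846334,  0.8648964 ],
       [ 0.        ,  0.        ,  0.        ,  1.        ]])}
{'fx': 297.3186396354542, 'fy': 297.3186396354542, 'cx': 258.7577730743244, 'cy': 191.4999093970106, 'tool_from_camera': array([[ 9.99999936e-01, -2.51501917e-04, -2.55455194e-04,
         5.29413443e-04],
       [ 3.14041073e-04,  9.58255546e-01,  2.85912941e-01,
        -7.26489466e-02],
       [ 1.72883703e-04, -2.85913003e-01,  9.58255563e-01,
        -1.49256162e-01],
       [ 0.00000000e+00,  0.00000000e+00,  0.00000000e+00,
         1.00000000e+00]])}
```

View pics/side0.png

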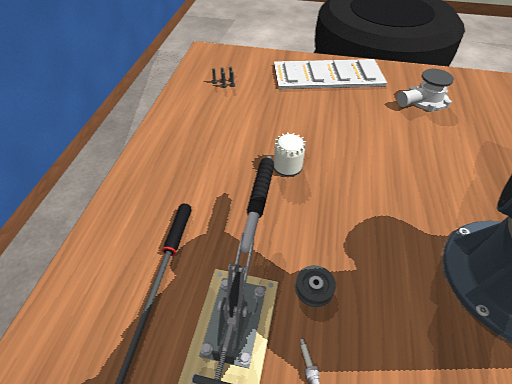

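View pics/top0.png

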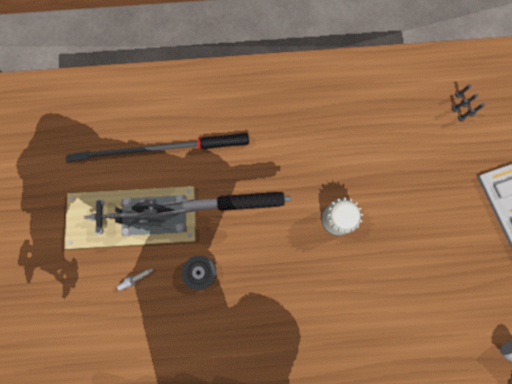

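Run:
```python
import cv2,numpy as np
a=cv2.imread("pics/top0.png")[160:260,60:300]
b=cv2.imread("pics/side0.png")[145:285,190:320]
a=cv2.resize(a,None,fx=3.33,fy=3.33,interpolation=cv2.INTER_CUBIC)
b=cv2.resize(b,None,fx=4,fy=4,interpolation=cv2.INTER_CUBIC)
cv2.imwrite("pics/a.png",a);cv2.imwrite("pics/b.png",b)
```

```text
(no output)
```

View pics/a.png

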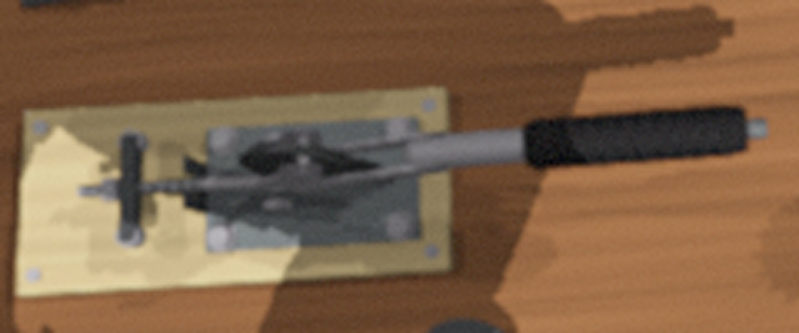

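View pics/b.png

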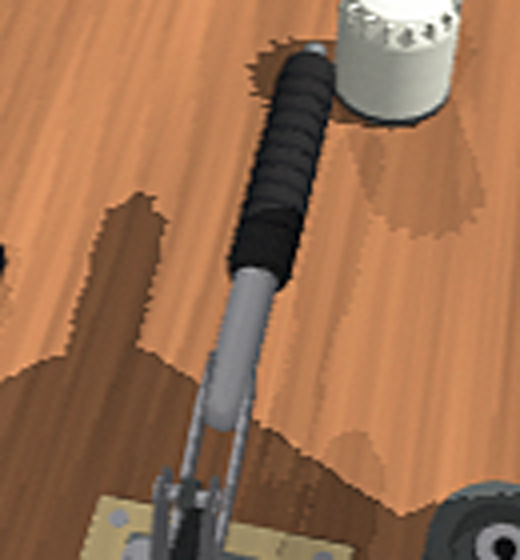

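```bash
cat > h.py <<'E'
import numpy as np
from plant import camera_info
def proj(n,P):
    i=camera_info(n);T=np.linalg.inv(i["world_from_camera"]);P=np.atleast_2d(P)
    q=P@T[:3,:3].T+T[:3,3]
    return np.c_[i["fx"]*q[:,0]/q[:,2]+i["cx"],i["fy"]*q[:,1]/q[:,2]+i["cy"]]
def ray(n,u,v,z):
    i=camera_info(n);T=i["world_from_camera"]
    d=T[:3,:3]@[(u-i["cx"])/i["fx"],(v-i["cy"])/i["fy"],1]
    return T[:3,3]+d*(z-T[2,3])/d[2]
E
python3 - <<'E'
from h import *
from scipy.optimize import least_squares
g=np.array([[-.1673,0,.1261],[-.3027,0,.1379]])
def W(p,L):
    c,s=np.cos(p[2]),np.sin(p[2]);return L@np.array([[c,s,0],[-s,c,0],[0,0,1]])+[p[0],p[1],0]
tp=np.array([[218,202.6],[284,198.4]]);sd=np.array([[254.8,213.5],[268.2,159.5]])
bc=np.array([[67.5,193.3],[194.2,186.4],[195.7,240.5],[64.8,248.9]])
def f(p):
    b=np.array([[.15,-.065,.016],[-.15,-.065,.016],[-.15,.065,.016],[.15,.065,.016]])+[p[3],0,0]
    b[:,1]*=1
    return np.r_[(proj("top",W(p,g))-tp).ravel(),(proj("side",W(p,g))-sd).ravel(),.7*(proj("top",W(p,b))-bc).ravel()]
best=min((least_squares(f,[.4,.2,y,0]) for y in np.arange(-3,3.2,.7)),key=lambda r:r.cost)
p=best.x;print(p,best.cost,best.fun.round(1))
print("grip",W(p,np.array([[-.235,0,.132],[-.3147,0,.139],[0,0,.08]])))
print("filter",ray("top",345,216,.09),ray("side",289,172,0))
print("pry handle",ray("top",225,141,.016),"plug",ray("top",135,280,.01),"pul",ray("top",199,272,.027))
E
```

```text
[ 0.53848137  0.20650475 -4.72883346  0.04915489] 0.8369526150019789 [ 0.2  0.6  0.4 -0.3 -0.1  0.1 -0.1  0.8  0.1  0.1 -0.1 -0.5 -0.1  0.1
  0.2 -0.1]
grip [[ 0.53461709 -0.02846347  0.132     ]
 [ 0.53330653 -0.1081527   0.139     ]
 [ 0.53848137  0.20650475  0.08      ]]
filter [ 0.49304508 -0.22592727  0.09      ] [ 0.49168619 -0.20695366  0.        ]
pry handle [0.70764008 0.02409563 0.016     ] plug [0.39416515 0.2489677  0.01      ] pul [0.40057466 0.10027587 0.027     ]
```

Call:
send_rows(offset=[[-0.8,1.4,-0.2],[-1.6,2.7,-0.4],[-2.4,4.1,-0.6],[-3.2,5.4,-0.8],[-4.0,6.8,-1.0],[-4.8,8.1,-1.2],[-5.6,9.5,-1.2],[-6.4,10.8,-1.2],[-7.2,12.2,-1.2],[-8.0,13.5,-1.2]], turn=[[0,0,0.9],[0,0,1.8],[0,0,2.7],[0,0,3.6],[0,0,4.5],[0,0,5.4],[0,0,6.3],[0,0,7.2],[0,0,8.1],[0,0,9]], grip=100, newtons=100)

```text
time_s: 0.93
tool_pos: [0.4351, 0.1207, 0.2537]
eef_rot: [3.098, 0.517, -0.001]
force: [1.4, 0.7, 0.2]
finger_gap: 1.002
```

```bash
cat >> h.py <<'E'
from scipy.spatial.transform import Rotation as R
def togo(s,p,tilt=0,yaw=-np.radians(.94)):
    "offset and turn units to reach world p with tool x at yaw, tilted (deg) up with the lever"
    A=R.from_rotvec(s["eef_rot"])
    B=R.from_euler("z",yaw)*R.from_euler("x",np.pi)*R.from_euler("x",-tilt,degrees=True)
    print("t",s["time_s"].round(2) if hasattr(s["time_s"],"round") else s["time_s"],"pos",s["tool_pos"].round(4),"F",s["force"].round(1),"gap",round(s["finger_gap"],3),"j",s["joints"].round(2))
    print("off",(A.inv().apply(np.array(p)-s["tool_pos"])/.025).round(2),"turn",np.degrees((A.inv()*B).as_rotvec()/5).round(2))
E
python3 -c "
from h import *;from plant import get_state
togo(get_state(),[.5346,-.0285,.24],5)"
```

```text
t 0.9333 pos [0.4351 0.1207 0.2537] F [1.4 0.7 0.2] gap 1.002 j [ 0.27  0.11 -0.08  1.38 -0.    1.51]
off [1.83 6.94 0.55] turn [-0.98 -0.17  3.97]
```

Call:
send_rows(offset=[[0.3,1.2,0.1],[0.6,2.4,0.2],[0.9,3.6,0.3],[1.3,4.8,0.4],[1.6,6.0,0.5],[1.83,6.94,0.55],[1.83,6.94,0.55],[1.83,6.94,0.55]], turn=[[-0.2,0,0.7],[-0.4,-0.1,1.4],[-0.6,-0.1,2.1],[-0.8,-0.1,2.8],[-0.9,-0.2,3.5],[-0.98,-0.17,3.97],[-0.98,-0.17,3.97],[-0.98,-0.17,3.97]])

```text
time_s: 1.6
tool_pos: [0.5347, -0.0294, 0.2393]
eef_rot: [3.054, -0.027, -0.004]
force: [-0.2, -0.1, -0.2]
finger_gap: 0.999
```

```bash
python3 -c "
from h import *;from plant import get_state,camera
import cv2
togo(get_state(),[.5346,-.0285,.132],5)
cv2.imwrite('pics/w1.png',camera('wrist')[:,:,::-1])"
```

```text
t 1.6 pos [ 0.5347 -0.0294  0.2393] F [-0.2 -0.1 -0.2] gap 0.999 j [-0.    0.29  0.1   1.38 -0.09  1.59]
off [ 0.   -0.41  4.27] turn [-0.    0.02 -0.01]
```

View pics/w1.png

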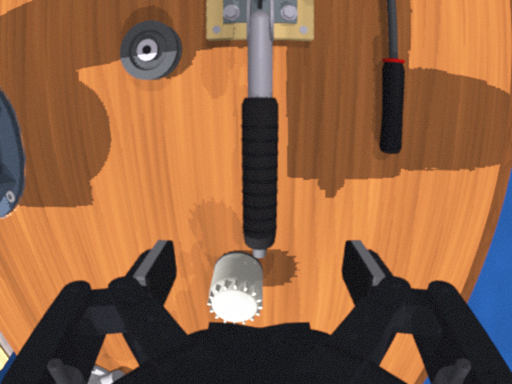

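The wrist view shows the grip centred between the jaws (column about 260, rows 98–248), aligned, with the filter well clear. Going down.

Call:
send_rows(offset=[[0,-0.2,1.0],[0,-0.4,2.2],[0,-0.41,3.3],[0,-0.41,4.0],[0,-0.41,4.27],[0,-0.41,4.27],[0,-0.41,4.27]], turn=[[0,0,0],[0,0,0],[0,0,0],[0,0,0],[0,0,0],[0,0,0],[0,0,0]])

```text
time_s: 2.23
tool_pos: [0.5344, -0.0272, 0.1334]
eef_rot: [3.055, -0.024, -0.002]
force: [0.3, 0.5, 0.4]
finger_gap: 1.001
```

Call:
send_rows(offset=[[0,0,0],[0,0,0],[0,0,0],[0,0,0],[0,0,0],[0,0,0],[0,0,0],[0,0,0],[0,0,0],[0,0,0]], turn=[[0,0,0],[0,0,0],[0,0,0],[0,0,0],[0,0,0],[0,0,0],[0,0,0],[0,0,0],[0,0,0],[0,0,0]], grip=0, newtons=100)

```text
time_s: 3.07
tool_pos: [0.5361, -0.0269, 0.1398]
eef_rot: [3.055, -0.023, 0.01]
force: [-30.5, 7.7, 92.6]
finger_gap: 0.008
```

```bash
python3 -c "
from h import *;from plant import get_state
togo(get_state(),[.5346,-.0285,.132],5)"
```

```text
t 3.0667 pos [ 0.5361 -0.0269  0.1398] F [-30.5   7.7  92.6] gap 0.008 j [ 0.    0.31 -0.12  1.13 -0.09  1.59]
off [-0.06  0.04  0.31] turn [-0.01 -0.09  0.01]
```

```bash
python3 -c "
from h import *;from plant import get_state,camera
import cv2
print(get_state())
a=camera('wrist')[:,:,::-1];b=camera('side')[:,:,::-1][100:300,170:430]
cv2.imwrite('pics/c.png',np.hstack([a[:,100:420],cv2.resize(b,(480,384))]))"
```

```text
{'time_s': 3.0667, 'joints': array([ 0.00208671,  0.31120814, -0.12254761,  1.13115619, -0.08675168,
        1.58789618]), 'joint_vel': array([-1.35453378e-03, -9.69511185e-04, -1.10885992e-03,  1.08376343e-03,
        6.91709715e-05, -1.04109526e-03]), 'joint_efforts': array([-3.74305442e+00, -2.94988954e+01,  2.85162485e+01, -1.36798561e+01,
       -5.96287642e-01, -6.69407687e-03]), 'tool_pos': array([ 0.53610274, -0.02685836,  0.13975717]), 'eef_rot': array([ 3.05479554, -0.02332159,  0.01025965]), 'force': array([-30.52375471,   7.71263605,  92.62747506]), 'torque': array([ 0.18571684,  6.40654859, -0.53620621]), 'finger_gap': 0.008047097275559257}
```

View pics/c.png

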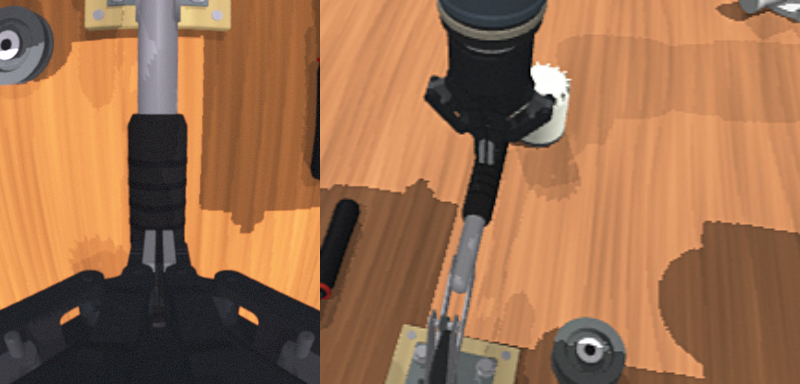

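Fingers shut above the grip: it slipped out downwards. I lift, open, and regrasp deeper.

Call:
send_rows(offset=[[0,0,-0.4],[0,0,-1],[0,0,-2],[0,0,-3],[0,0,-3],[0,0,-3]], turn=[[0,0,0],[0,0,0],[0,0,0],[0,0,0],[0,0,0],[0,0,0]])

```text
time_s: 3.67
tool_pos: [0.5364, -0.0203, 0.2156]
eef_rot: [3.055, -0.023, 0.014]
force: [0.3, -0.4, -0.8]
finger_gap: -0.003
```

Call:
send_rows(offset=[[0,0,0],[0,0,0],[0,0,0],[0,0,0],[0,0,0],[0,0,0],[0,0,0],[0,0,0]], turn=[[0,0,0],[0,0,0],[0,0,0],[0,0,0],[0,0,0],[0,0,0],[0,0,0],[0,0,0]], grip=100, newtons=60)

```text
time_s: 4.33
tool_pos: [0.5364, -0.0203, 0.2155]
eef_rot: [3.055, -0.023, 0.014]
force: [0.9, 0.0, 0.2]
finger_gap: 1.0
```

```bash
python3 -c "
from h import *;from plant import get_state,camera
import cv2
togo(get_state(),[.5346,-.0285,.117],5)
a=camera('wrist')[:,:,::-1];b=camera('side')[:,:,::-1][100:300,170:430]
cv2.imwrite('pics/d.png',np.hstack([a[:,100:420],cv2.resize(b,(480,384))]))"
```

```text
t 4.3333 pos [ 0.5364 -0.0203  0.2155] F [0.9 0.  0.2] gap 1.0 j [ 0.01  0.28  0.03  1.31 -0.09  1.6 ]
off [-0.11 -0.01  3.95] turn [-0.01 -0.11  0.01]
```

View pics/d.png

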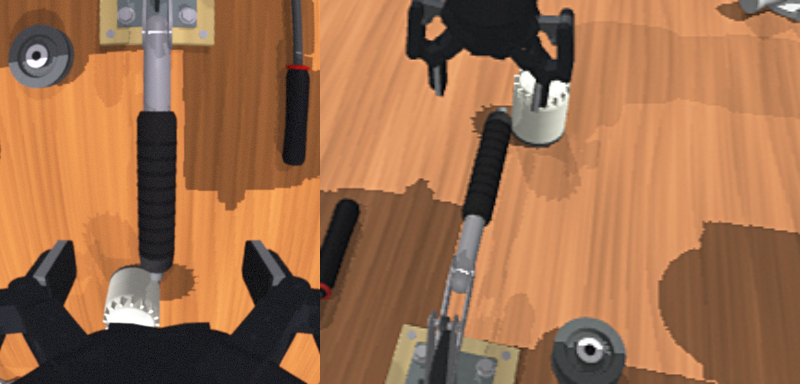

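Call:
send_rows(offset=[[-0.1,0,1.0],[-0.1,0,2.2],[-0.1,0,3.2],[-0.1,0,3.9],[-0.1,0,4.2],[-0.1,0,4.2],[-0.1,0,4.2]], turn=[[0,-0.1,0],[0,-0.1,0],[0,-0.1,0],[0,-0.1,0],[0,-0.1,0],[0,-0.1,0],[0,-0.1,0]])

```text
time_s: 5.02
tool_pos: [0.5351, -0.0293, 0.1117]
eef_rot: [3.055, -0.024, 0.001]
force: [0.1, -0.3, 0.1]
finger_gap: 0.997
```

Call:
send_rows(offset=[[0,0,0],[0,0,0],[0,0,0],[0,0,0],[0,0,0],[0,0,0]], turn=[[0,0,0],[0,0,0],[0,0,0],[0,0,0],[0,0,0],[0,0,0]], grip=25, newtons=40)

```text
time_s: 5.52
tool_pos: [0.5351, -0.0293, 0.1123]
eef_rot: [3.055, -0.024, 0.002]
force: [-4.3, 1.2, 9.1]
finger_gap: 0.357
```

```bash
python3 -c "
from h import *;from plant import get_state
togo(get_state(),[.5346,-.0285,.112],5)"
```

```text
t 5.5167 pos [ 0.5351 -0.0293  0.1123] F [-4.3  1.2  9.1] gap 0.357 j [-0.    0.33 -0.17  1.07 -0.09  1.58]
off [-0.02 -0.03  0.01] turn [-0.01 -0.02  0.01]
```

Call:
send_rows(offset=[[0,0,0],[0,0,0],[0,0,0]], turn=[[0,0,0],[0,0,0],[0,0,0]], grip=25, newtons=70)

```text
time_s: 5.77
tool_pos: [0.535, -0.0292, 0.1125]
eef_rot: [3.055, -0.024, 0.002]
force: [-2.3, 1.6, 4.1]
finger_gap: 0.353
```

```bash
python3 -c "
from h import *;from plant import get_state,camera
import cv2
togo(get_state(),[.5346,-.0285,.112],5)
a=camera('wrist')[:,:,::-1];b=camera('side')[:,:,::-1][100:250,200:330]
cv2.imwrite('pics/e.png',np.hstack([a[:,100:420],cv2.resize(b,(333,384))]))"
```

```text
t 5.7667 pos [ 0.535  -0.0292  0.1125] F [-2.3  1.6  4.1] gap 0.353 j [-0.    0.33 -0.17  1.07 -0.09  1.58]
off [-0.02 -0.03  0.02] turn [-0.01 -0.02  0.01]
```

View pics/e.png

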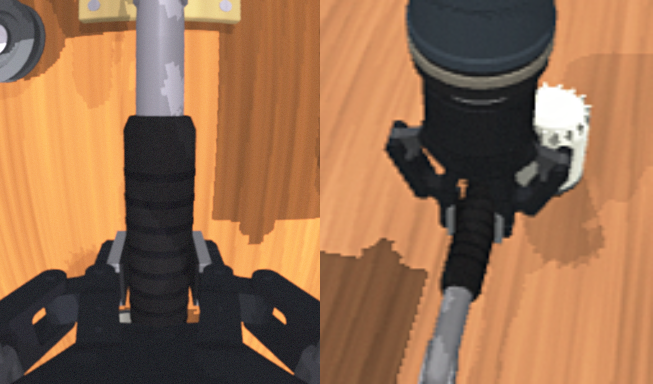

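```bash
cat >> h.py <<'E'
ax=R.from_euler("z",-np.radians(.94)).apply([-1,0,0]); PV=np.array([.5385,.2065,.08])
A0=np.array([.5350,-.0292,.1125]);R0=R.from_rotvec([3.055,-.024,.002])
def ang(s):
    f=lambda p:np.arctan2(p[2]-.08,-(p-PV)[1])
    A=R.from_rotvec(s["eef_rot"])
    return f(s["tool_pos"])-f(A0),(A*R0.inv()).as_rotvec()@ax,np.hypot(*(s["tool_pos"]-PV)[1:])
def plan(s,ths):
    A=R.from_rotvec(s["eef_rot"])
    for t in ths:
        Q=R.from_rotvec(ax*t);P=PV+Q.apply(A0-PV)
        print(t,(A.inv().apply(P-s["tool_pos"])/.025).round(2),np.degrees((A.inv()*Q*R0).as_rotvec()/5).round(2))
E
python3 -c "
from h import *;from plant import get_state
s=get_state();print(ang(s));plan(s,np.arange(.04,.29,.04))"
```

```text
(np.float64(0.00010521642372463003), np.float64(3.3699476320892624e-05), np.float64(0.23800800097240313))
0.04 [-0.   -0.03 -0.38] [-0.46 -0.   -0.  ]
0.08 [-0.   -0.07 -0.76] [-0.92 -0.   -0.  ]
0.12 [-0.   -0.13 -1.13] [-1.37 -0.   -0.  ]
0.16 [ 0.   -0.2  -1.51] [-1.83 -0.   -0.  ]
0.2 [ 0.   -0.29 -1.88] [-2.29 -0.   -0.  ]
0.24000000000000002 [ 0.   -0.39 -2.24] [-2.75 -0.   -0.01]
0.27999999999999997 [ 0.   -0.51 -2.61] [-3.21 -0.   -0.01]
```

Call:
send_rows(offset=[[0,-0.03,-0.38],[0,-0.07,-0.76],[0,-0.13,-1.13],[0,-0.2,-1.51],[0,-0.29,-1.88],[0,-0.39,-2.24],[0,-0.39,-2.24],[0,-0.39,-2.24]], turn=[[-0.46,0,0],[-0.92,0,0],[-1.37,0,0],[-1.83,0,0],[-2.29,0,0],[-2.75,0,0],[-2.75,0,0],[-2.75,0,0]])

```text
time_s: 6.53
tool_pos: [0.5353, -0.0151, 0.1673]
eef_rot: [2.813, -0.022, -0.001]
force: [3.7, -8.3, -4.5]
finger_gap: 0.352
```

```bash
python3 -c "
from h import *;from plant import get_state
s=get_state();print(ang(s),s['force'],s['finger_gap']);plan(s,np.arange(.28,.57,.04))"
```

```text
(np.float64(0.23829891588263383), np.float64(0.24246519239827036), np.float64(0.23815723826466986)) [ 3.66510559 -8.25090799 -4.50622798] 0.3516422200944836
0.28 [-0.   -0.04 -0.4 ] [-0.43  0.    0.  ]
0.32 [-0.   -0.08 -0.77] [-0.89 -0.   -0.  ]
0.36 [ 0.   -0.13 -1.15] [-1.35 -0.   -0.  ]
0.39999999999999997 [ 0.   -0.2  -1.52] [-1.81 -0.   -0.  ]
0.43999999999999995 [ 0.   -0.29 -1.9 ] [-2.26 -0.   -0.  ]
0.4799999999999999 [ 0.   -0.39 -2.26] [-2.72 -0.   -0.  ]
0.5199999999999999 [ 0.   -0.51 -2.63] [-3.18 -0.   -0.01]
0.5599999999999998 [ 0.   -0.64 -2.98] [-3.64 -0.   -0.01]
```

Call:
send_rows(offset=[[0,-0.04,-0.4],[0,-0.08,-0.77],[0,-0.13,-1.15],[0,-0.2,-1.52],[0,-0.29,-1.9],[0,-0.35,-2.1],[0,-0.35,-2.1],[0,-0.35,-2.1]], turn=[[-0.43,0,0],[-0.89,0,0],[-1.35,0,0],[-1.81,0,0],[-2.26,0,0],[-2.5,0,0],[-2.5,0,0],[-2.5,0,0]])

```text
time_s: 7.2
tool_pos: [0.5358, 0.0095, 0.2141]
eef_rot: [2.592, -0.02, -0.004]
force: [1.4, -10.5, -1.7]
finger_gap: 0.346
```

```bash
python3 -c "
from h import *;from plant import get_state,camera
import cv2
s=get_state();print(ang(s),s['force'],s['finger_gap']);plan(s,np.arange(.47,.57,.01))
a=camera('wrist')[:,:,::-1];b=camera('side')[:,:,::-1][100:300,200:330]
cv2.imwrite('pics/f.png',np.hstack([a[:,100:420],cv2.resize(b,(374,576))[:384]]))"
```

```text
(np.float64(0.4608879078114413), np.float64(0.4632009923117919), np.float64(0.23829031242561638)) [  1.38512385 -10.51303226  -1.72726703] 0.34584609420013135
0.47 [-0.01 -0.02 -0.09] [-0.08 -0.    0.  ]
0.48 [-0.01 -0.02 -0.18] [-0.19 -0.    0.  ]
0.49 [-0.01 -0.03 -0.28] [-0.31 -0.    0.  ]
0.5 [-0.01 -0.04 -0.37] [-0.42 -0.    0.  ]
0.51 [-0.01 -0.05 -0.47] [-0.54 -0.   -0.  ]
0.52 [-0.01 -0.06 -0.56] [-0.65 -0.   -0.  ]
0.53 [-0.   -0.07 -0.66] [-0.77 -0.   -0.  ]
0.54 [-0.   -0.08 -0.75] [-0.88 -0.   -0.  ]
0.55 [-0.   -0.09 -0.84] [-0.99 -0.   -0.  ]
0.56 [-0.   -0.11 -0.94] [-1.11 -0.   -0.  ]
```

View pics/f.png

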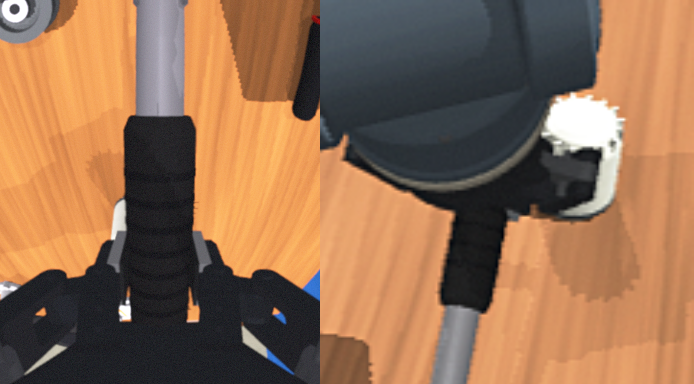

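The grip sits unchanged in the jaws (grip edge at row 117, as before), so there's no slip. I'll creep through the fifth click, reading the force.

Call:
send_rows(offset=[[0,-0.02,-0.18],[0,-0.03,-0.28],[0,-0.03,-0.28],[0,-0.03,-0.28]], turn=[[-0.19,0,0],[-0.31,0,0],[-0.31,0,0],[-0.31,0,0]])

```text
time_s: 7.63
tool_pos: [0.5359, 0.0132, 0.2195]
eef_rot: [2.564, -0.02, -0.004]
force: [1.6, -7.5, -1.1]
finger_gap: 0.346
```

Call:
send_rows(offset=[[0,-0.01,-0.09],[0,-0.01,-0.09],[0,-0.01,-0.09]], turn=[[-0.11,0,0],[-0.11,0,0],[-0.11,0,0]])

```text
time_s: 7.88
tool_pos: [0.5359, 0.0141, 0.2209]
eef_rot: [2.553, -0.02, -0.005]
force: [0.4, -6.9, -3.5]
finger_gap: 0.351
```

Call:
send_rows(offset=[[0,-0.01,-0.09],[0,-0.01,-0.09],[0,-0.01,-0.09]], turn=[[-0.11,0,0],[-0.11,0,0],[-0.11,0,0]])

```text
time_s: 8.13
tool_pos: [0.5359, 0.0151, 0.2224]
eef_rot: [2.543, -0.02, -0.006]
force: [0.6, -5.3, -1.6]
finger_gap: 0.351
```

Call:
send_rows(offset=[[0,-0.01,-0.09],[0,-0.01,-0.09],[0,-0.01,-0.09]], turn=[[-0.11,0,0],[-0.11,0,0],[-0.11,0,0]])

```text
time_s: 8.38
tool_pos: [0.5359, 0.0162, 0.224]
eef_rot: [2.532, -0.02, -0.007]
force: [0.6, -5.6, -1.1]
finger_gap: 0.345
```

Call:
send_rows(offset=[[0,-0.01,-0.09],[0,-0.01,-0.09],[0,-0.01,-0.09]], turn=[[-0.11,0,0],[-0.11,0,0],[-0.11,0,0]])

```text
time_s: 8.63
tool_pos: [0.5359, 0.0172, 0.2254]
eef_rot: [2.521, -0.02, -0.008]
force: [1.1, -8.1, -3.4]
finger_gap: 0.35
```

```bash
python3 -c "
from h import *;from plant import get_state
s=get_state();print(ang(s),s['force'],s['finger_gap']);plan(s,np.arange(.52,.57,.01))"
```

```text
(np.float64(0.517951351485482), np.float64(0.5342173674683266), np.float64(0.2386585008609878)) [ 1.0945652  -8.05729392 -3.41077386] 0.3500510467931368
0.52 [-0.01 -0.03 -0.02] [0.16 0.03 0.  ]
0.53 [-0.01 -0.03 -0.11] [0.05 0.03 0.  ]
0.54 [-0.01 -0.04 -0.21] [-0.07  0.03  0.  ]
0.55 [-0.01 -0.04 -0.3 ] [-0.18  0.03  0.  ]
0.56 [-0.01 -0.05 -0.4 ] [-0.3   0.03 -0.  ]
```

The force dips (about 10.6 → 5.3 → 8.7 N) around 0.503 rad by pose: that is the fifth click, and it's consistent. Going on to about 0.553.

Call:
send_rows(offset=[[0,-0.03,-0.11],[0,-0.04,-0.21],[0,-0.04,-0.3],[0,-0.05,-0.36],[0,-0.05,-0.36],[0,-0.05,-0.36],[0,-0.05,-0.36],[0,-0.05,-0.36]], turn=[[0,0,0],[-0.07,0,0],[-0.18,0,0],[-0.22,0,0],[-0.22,0,0],[-0.22,0,0],[-0.22,0,0],[-0.22,0,0]])

```text
time_s: 9.3
tool_pos: [0.536, 0.0226, 0.2317]
eef_rot: [2.5, -0.02, -0.009]
force: [1.8, -11.2, -4.4]
finger_gap: 0.349
```

```bash
python3 -c "
from h import *;from plant import get_state,camera
import cv2
s=get_state();print(ang(s),s['force'],s['finger_gap'])
a=camera('wrist')[:,:,::-1];b=camera('top')[:,:,::-1]
cv2.imwrite('pics/g.png',np.hstack([a[:,100:420],b[:,:460]]))"
```

```text
(np.float64(0.5528249484409011), np.float64(0.5552338468378499), np.float64(0.2384062238334381)) [  1.77103417 -11.21439905  -4.43393995] 0.3493067873182234
```

View pics/g.png

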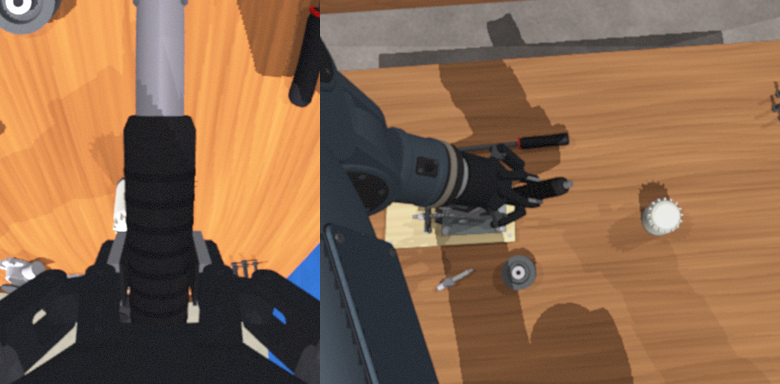

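The pieces lie where they were, the grip is unslipped (edge still at row 117), and the pose gives 0.553 rad. Handing in.

```bash
python3 -c "
from h import *;from plant import get_state,manip
print(manip.finish_job());s=get_state();print(s['time_s'],ang(s),s['force'],s['finger_gap'])"
```

```text
the job is handed in; nothing more can be done
None
the job is handed in; nothing more can be done
```

I pulled the lever up five clicks and handed the job in with the gripper still holding it at about 0.553 rad. That is between the fifth notch (0.502) and the sixth click (0.606). No verdict was reported, and the state could not be read again after hand-in.

- **First grasp failed:** the fingers shut on top of the grip and pressed on it with about 93 N upward plus 31 N sideways at the wrist, under the 120 N limit. I lifted off, checked that the lever was still down, and regripped 20 mm deeper at 70 N, which held.
- **Fifth click:** the pull dipped from about 10.6 N to about 5.5 N near 0.503 rad and then rose again, which matches the fifth click.
- **Last checks:**
  - The angle worked out from the tool's position was 0.553 rad, and from its tilt 0.555 rad.
  - The wrist felt about 12 N of lever load.
  - The grip had not slipped in the jaws.
  - The filter, pulley, spark plug and pry bar looked unmoved in the top view.
- **Disagreement:** partway through the creep upward, position and tilt differed by 0.016 rad (0.518 against 0.534). They agreed again at the final pose.

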